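# Brace the hexagonal jar, unscrew its tight cap and hold it above the mouth

## Robot

A 6-joint arm with a two-finger parallel gripper is mounted at the origin on the work surface. World frame = base frame: x ahead of the robot, y to its left, z up, the work surface at z = 0. Lengths are in mm, angles in rad, forces in N, time in s.
With the tool pointing down it reaches from about 350 to 975 mm from the base axis. Payload 7.1 kg.
Tool frame: the origin (TCP) lies at the very end of the fingers, on their centre line; the grasp point (between the pads) lies 19 mm behind it; y points along the fingers, x is the direction in which the jaws open and shut, and the axes are right-handed (so a half turn about y gives the same grasp; the last joint's range is limited). The gripper opens to 88 mm and grips with 3 to 60 N. Pads are 20 mm wide; open, the fingers measure 115 mm over their backs; the gripper's body (75 mm by 178 mm) begins 61 mm behind the grasp point.
Start: joints at [1.091, 0.423, 1.63, -0, 1.089, -0.019], TCP at [277.883, 559.809, 222.675] pointing down, gripper open.
Joint ranges: [-3, 3], [-0.9, 2.11], [0.09, 2.58], [-1.31, 4.45], [0.11, 2.69], [-2.54, 2.54]. Speed limits (rad/s): [2.39, 2.39, 3.01, 3.14, 3.14, 3.14].

## Interface

Orientations are given as a rotation vector (axis times angle).
In Python, from workcell import ctrl gives the robot as it stands. The module is installed in compiled form; this text tells all that it offers.
- The arm moves only by the tool carry_out, never from a script. Its arguments are lists of equal length, an entry for each row: "delta_pos": the shift along the tool's x, y, z in cm, a list of three; "rotation": the turn, a rotation vector about the tool's x, y, z in rad, a list of three. In form: {"delta_pos": [[dx, dy, dz], ...], "rotation": [[wx, wy, wz], ...]}. A call has 1 to 12 rows; each row is the pose to reach, as a shift and turn from the pose commanded when the call began, along the tool's axes at that moment; what a row does not reach only later rows make up. A row lasts 1/12 s, in which the tool goes at most 41.7 mm and 7.16 degrees, less where a joint would pass 70% of its speed; a pose out of reach is approached as far as the arm can. A call with a gripper value outside its range is refused whole. "hand" is the closure in counts, from 0 (fully open) to 255 (shut), set as the call begins (left out, the last holds). The fingers move at their own pace and stop on an object; the grip force is fixed at half the most. Time passes only in rows, so rows that repeat a pose let the fingers close. It gives the time, the measured TCP pose, the force and the opening at its end, in the units of the state.
- ctrl.get_obs(): the state, without advancing time (a new reading comes with each control period).
- ctrl.get_image(name): name is "side" or "top"; returns the picture (420x560x3 uint8, red, green, blue); there is no depth.
- ctrl.camera_info(name): a dict with "fov_y" (degrees; the focal length in pixels is half the picture's height over the tangent of half this angle, whatever the lens; pixels are square), "cx", "cy" (the principal point, pixels), "R" (3x3) and "t" (3): a world point X has camera coordinates R X + t. Camera axes: x right, y down, z forward; pixel columns grow to the right and rows downward; lengths in mm; the calibration is good to about 2 mm. A picture is of the moment at which its call begins. camera_info takes no time and is no camera call.
- ctrl.close_job(): hands the job in, once; it reports no verdict.
The state is a dict: "t": time; "qpos": joint angles; "qvel": joint speeds; "joint_torque": joint torques, N m; "ee_pos": TCP position; "orientation": TCP orientation; "ft_force": force on the tool from outside, world axes, zero at the start; "moment": the same for the moment, N m; "width": finger opening in mm.
Only numpy, scipy, OpenCV 4.12 (cv2) and the standard library are available. Lean on these libraries where they do the work, as an engineer would, in place of code of your own. Each camera call takes 0.05 s, during which the arm holds its last target.

## Task

Swing the keeper bar shut across the six-sided jar until it snaps into its detent, so that the jar is braced in its nest. Then unscrew the tight black cap (anticlockwise) until its thread lets go and lift it straight up, keeping the jar down in its nest and leaving the other things on the bench alone. Finish while still holding the cap in the gripper, level and a couple of centimetres clear above the jar's mouth, with the bar still shut.

Things in the scene. Friction and masses are not known exactly. Their poses are not given: they have to be found in the camera images.
- fixture: fixed dark stand, 200 x 215 mm, its top 20 mm above the bench; carries a V of two steel walls (tops 54 mm above the bench) open towards the stand's -x, in which the jar stands, with the keeper bar across the opening. Origin on the bench under the nest's centre, z up
- keeper (a joint): angle of the keeper bar (rad): 0 = shut against its stop across the jar, growing as it swings open (clockwise from above) to 1.7. It turns freely; over the last 0.1 rad a sprung ball resists with about 8 to 15 N at the post, then at below 0.05 it snaps home to 0 and the ball holds it there
- keeper_hinge (a point): point on the bar's upright hinge axis, at the bar's mid-thickness, 56 mm above the bench. The bar is steel, 12 x 12 mm, and reaches 148 mm from the axis
- keeper_grip (a point): middle of the plain round upright steel post at the bar's free end, 132 mm from the hinge axis: 16 mm diameter, from 62 to 104 mm above the bench; this point is 83 mm above the bench. Pinch it or push it
- jar_middle (a point): middle of the jar's six-sided glazed body, on its axis, 29 mm above its foot. Body 76 mm across flats, 58 mm high, shoulder to 66, neck 34 mm diameter (44 over the thread) to 88 mm above its foot, which stands on the stand (20 mm above the bench). The jar is loose, about 0.7 kg, with 1 mm play in the nest once the bar is shut
- jar_mouth (a point): centre of the jar's mouth, on the top of the neck, 88 mm above its foot, 108 mm above the bench; a sprung rubber inner seal stands 3 mm (cap on) to 7 mm (cap off) above it. z up along the jar's axis
- jar_thread (a point): point on the jar's axis at the thread on its neck, 12 mm below the mouth. Right-handed, two-start (unscrews anticlockwise from above), rises about 1.6 mm per rad; it lets go after 1.5 to 1.9 rad, the cap then standing 3 to 4 mm above where it began; some 0.6 rad further a stop blocks the turn. The seal pushes the cap up with 12 N, so turning it takes 0.2 to 0.4 N m
- cap_center (a point): centre (half-way up) of the black ribbed round screw cap on the jar: 54 mm diameter, 24 mm high; its skirt goes 21 mm over the neck; screwed on, this point is 6 mm below the jar's mouth point, 102 mm above the bench. z up. Mass 60 g
- spare_ring: loose bystander: rubber ring, 32 mm across, 5 mm high, lying on the stand behind the V; origin at its underside; leave alone
- spare_foot: loose bystander: small glazed pot foot, 30 mm across, 18 mm high, on the stand behind the V; origin at its underside; leave alone
- bowl: loose bystander: bowl, 110 mm across, 50 mm high; origin at its underside; leave alone
- glaze_bottle: loose bystander: round capped jar, 56 mm across, 110 mm high, not in the fixture; origin at its underside; leave alone
- cup: loose bystander: cup, 70 mm across, 70 mm high; origin at its underside; leave alone
- brush: loose bystander: brush lying flat; origin at its underside; leave alone
- saucer: loose bystander: plate, 120 mm across, 18 mm high; origin at its underside; leave alone

How it is judged:
By the outcome, as a careful person would: the job done as asked, in the order asked, and still so for the second after the job is handed in, while the arm keeps its last pose, push and grip.
It also fails if it takes over 61 s, if anything falls off the work surface, if the arm or the gripper's body presses on something with over 40 N, if the wrist force passes 120 N, or if a joint passes its speed limit or range.

## Working session

There is one attempt and no reset: what is moved stays moved. The work goes in short steps, Python scripts to look and compute and a tool call to move; the robot and the scene stay as the last step left them, time stands still between calls to the robot, and variables do not carry over. Pictures are saved under pics/ and viewed, and the job is handed in when it is done.

Besides the shell and the picture viewer there is one more tool, called after ">>>" as a command line: name --argument value ..., lists and objects as JSON in quotes. carry_out: Moves the arm, as the interface text tells. Its arguments: {"type":"object","properties":{"delta_pos":{"type":"array","items":{"type":"array","items":{"type":"number"}}},"rotation":{"type":"array","items":{"type":"array","items":{"type":"number"}}},"hand":{"type":"number"}},"required":["delta_pos","rotation"]}

```bash
mkdir -p pics; ls; python3 - <<'E'
from workcell import ctrl
import cv2,numpy as np
np.set_printoptions(precision=4,suppress=True)
for n in("side","top"):
    cv2.imwrite(f"pics/{n}0.png",ctrl.get_image(n)[:,:,::-1]); print(n,ctrl.camera_info(n))
o=ctrl.get_obs();print(o)
E
```

```text
pics
side {'fov_y': 55.324063487351495, 'cx': 284.6962155279868, 'cy': 209.57858577118301, 'R': array([[ 0.8783, -0.4781, -0.0039],
       [-0.3626, -0.6607, -0.6572],
       [ 0.3117,  0.5786, -0.7537]]), 't': array([-495.769 ,  273.1968, 1013.0811])}
top {'fov_y': 46.611291491096665, 'cx': 288.548040894669, 'cy': 214.67736686686084, 'R': array([[-0.0627, -0.998 , -0.0002],
       [-0.9755,  0.0613, -0.2112],
       [ 0.2108, -0.0131, -0.9774]]), 't': array([  34.8939,  574.4515, 1267.525 ])}
{'t': 0.1, 'qpos': array([ 1.091 ,  0.4238,  1.6306, -0.    ,  1.0886, -0.019 ]), 'qvel': array([-0.0017, -0.0029, -0.002 , -0.0001,  0.0016, -0.0024]), 'joint_torque': array([  0.0002, -54.5611, -27.4327,   0.0645,   0.0188,  -0.    ]), 'ee_pos': array([277.6616, 559.3946, 221.9911]), 'orientation': array([-1.3933, -0.8626,  0.8645]), 'ft_force': array([-1.0845, -0.1043,  1.2061]), 'moment': array([-0.0149,  0.0122, -0.0032]), 'width': 87.97597677800587}
```

View pics/side0.png

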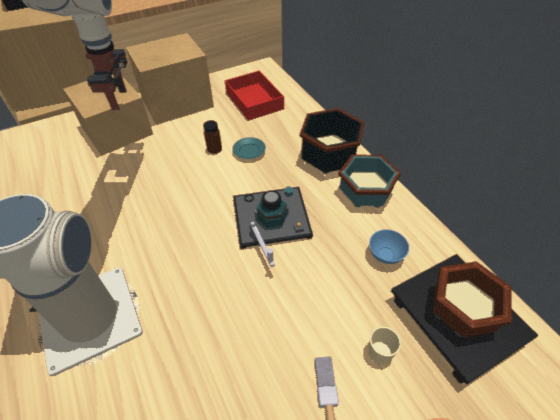

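View pics/top0.png

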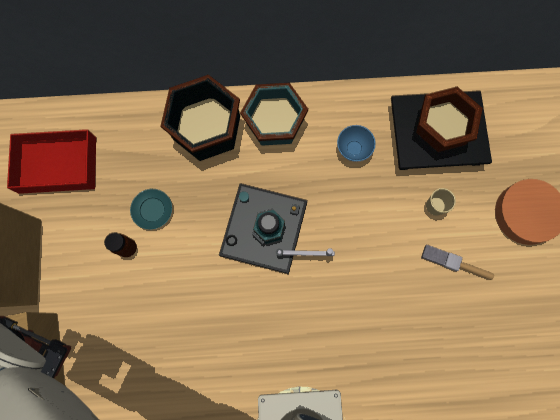

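```bash
python3 - <<'E'
import cv2
a=cv2.imread("pics/side0.png")[170:280,215:325];b=cv2.imread("pics/top0.png")[170:290,205:345]
cv2.imwrite("pics/s1.png",cv2.resize(a,None,fx=5.4,fy=5.4,interpolation=cv2.INTER_CUBIC))
cv2.imwrite("pics/t1.png",cv2.resize(b,None,fx=5,fy=5,interpolation=cv2.INTER_CUBIC))
E
```

```text
(no output)
```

View pics/s1.png

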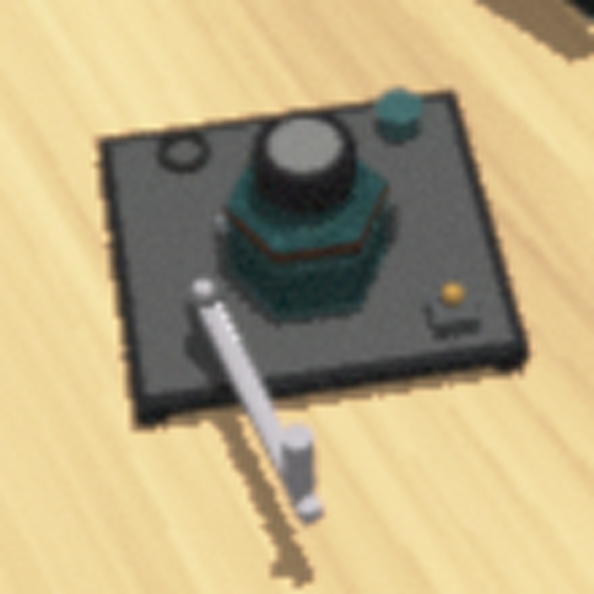

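View pics/t1.png

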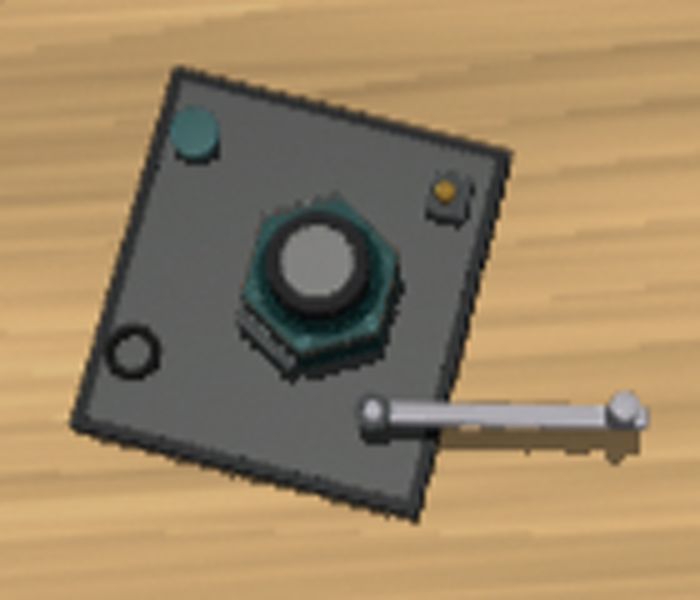

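```bash
cat > h.py <<'E'
from workcell import ctrl
import numpy as np, cv2
from scipy.optimize import least_squares
from scipy.spatial.transform import Rotation as Ro
np.set_printoptions(precision=3,suppress=True)
C={n:ctrl.camera_info(n) for n in("side","top")}
def ray(n,u,v):
    c=C[n];f=210/np.tan(np.radians(c['fov_y']/2))
    R=c['R'];o=-R.T@c['t'];d=R.T@np.array([(u-c['cx'])/f,(v-c['cy'])/f,1]);return o,d
def at(n,p,z):
    o,d=ray(n,*p);return o+d*(z-o[2])/d[2]
def tri(ps,pt):
    A=[];b=[]
    for n,p in(("side",ps),("top",pt)):
        o,d=ray(n,*p);d=d/np.linalg.norm(d);P=np.eye(3)-np.outer(d,d);A.append(P);b.append(P@o)
    return np.linalg.lstsq(np.vstack(A),np.hstack(b),rcond=None)[0]
def proj(n,X):
    c=C[n];f=210/np.tan(np.radians(c['fov_y']/2));q=c['R']@np.asarray(X,float)+c['t'];return np.array([c['cx']+f*q[0]/q[2],c['cy']+f*q[1]/q[2]])
E
python3 - <<'E'
from h import *
S=lambda x,y:(215+(x+.5)/5.4-.5,170+(y+.5)/5.4-.5)
T=lambda x,y:(205+(x+.5)/5-.5,170+(y+.5)/5-.5)
for nm,s,t,z in(("cap",(305,145),(318,260),114),("post",(298,436),(626,407),104),("hinge",(203,288),(374,410),64),("ball",(453,292),(445,190),45)):
    print(nm,tri(S(*s),T(*t)),at("side",S(*s),z),at("top",T(*t),z))
cs=[at("top",T(*p),20) for p in((178,68),(510,152),(416,520),(75,428))]
cs2=[at("side",S(*p),20) for p in((450,97),(522,343),(140,400),(103,140))]
for q in(cs,cs2):
  print(np.array(q)); 
  print([np.linalg.norm(q[i]-q[(i+1)%4]) for i in range(4)],np.mean(q,0))
  for i in range(4): d=q[(i+1)%4]-q[i];print(np.degrees(np.arctan2(d[1],d[0])))
o=ctrl.get_obs();print(Ro.from_rotvec(o['orientation']).as_matrix())
E
```

```text
cap [549.62   53.454 114.668] [550.618  53.963 114.   ] [549.051  53.635 114.   ]
post [ 464.804 -101.794  102.831] [ 465.767 -102.697  104.   ] [ 463.371 -101.393  104.   ]
hinge [475.884  29.489  65.971] [477.071  30.944  64.   ] [475.563  29.629  64.   ]
ball [600.188 -16.937  39.123] [598.396 -21.08   45.   ] [598.167 -16.616  45.   ]
[[684.756 130.159  20.   ]
 [623.65  -55.404  20.   ]
 [419.634  10.668  20.   ]
 [482.039 195.589  20.   ]]
[np.float64(195.3645001584523), np.float64(214.4484406651937), np.float64(195.1668972558423), np.float64(213.01498788317784)] [552.52   70.253  20.   ]
-108.22675252083734
162.05514567390946
71.3520918031721
-17.88838803868693
[[681.592 126.303  20.   ]
 [623.92  -52.158  20.   ]
 [428.174  11.999  20.   ]
 [486.883 193.389  20.   ]]
[np.float64(187.54764902921565), np.float64(205.9911081058261), np.float64(190.65418857691984), np.float64(205.94216650969975)] [555.142  69.883  20.   ]
-107.90915250329697
161.85322931041281
72.0652243801351
-19.011168678374254
[[ 0.445 -0.001 -0.896]
 [ 0.896 -0.001  0.445]
 [-0.001 -1.     0.   ]]
```

```bash
cat >> h.py <<'E'
P0=np.array([277.883,559.809,222.675])
def ax(a): return np.array([[np.cos(a),0,-np.sin(a)],[np.sin(a),0,np.cos(a)],[0,-1,0]])
def delta(frm,to,a): return ax(a).T@(np.asarray(to,float)-np.asarray(frm,float))/10
def st():
    o=ctrl.get_obs();print(o['t'],o['ee_pos'],'F',o['ft_force'],'M',o['moment'],'w',o['width'],'q',o['qpos']);M=Ro.from_rotvec(o['orientation']).as_matrix();print('ang',np.arctan2(M[1,0],M[0,0]),'tilt',M[2])
E
python3 - <<'E'
from h import *
print(ax(1.11)-Ro.from_rotvec(ctrl.get_obs()['orientation']).as_matrix())
t=[464.5,-102,222.675];print(delta(P0,t,1.11)); print(delta(P0,[464.5,-102,140],1.11))
E
```

```text
[[-0.     0.001 -0.   ]
 [ 0.     0.001 -0.   ]
 [ 0.001 -0.    -0.   ]]
[-50.98    0.    -46.143]
[-50.98    8.268 -46.143]
```

>>> carry_out --delta_pos '[[-25, 0, -22.5], [-25, 0, -22.5], [-25, 0, -22.5], [-25, 0, -22.5], [-25, 0, -22.5], [-25, 0, -22.5], [-25, 0, -22.5], [-25, 0, -22.5], [-51, 0, -46.1], [-51, 0, -46.1], [-51, 0, -46.1], [-51, 0, -46.1]]' --rotation '[[0, 0, 0], [0, 0, 0], [0, 0, 0], [0, 0, 0], [0, 0, 0], [0, 0, 0], [0, 0, 0], [0, 0, 0], [0, 0, 0], [0, 0, 0], [0, 0, 0], [0, 0, 0]]' --hand 0

```text
t: 1.1
ee_pos: [412.8, 76.4, 222.7]
orientation: [-1.393, -0.864, 0.864]
ft_force: [0.4, -0.6, -0.2]
width: 87.7
```

>>> carry_out --delta_pos '[[0, 0, 0], [0, 0, 0]]' --rotation '[[0, 0, 0], [0, 0, 0]]'

```text
t: 1.27
ee_pos: [413.2, 76.3, 222.6]
orientation: [-1.394, -0.859, 0.859]
ft_force: [-0.0, 0.3, 0.5]
width: 87.6
```

```bash
python3 - <<'E'
from h import *
st();p=ctrl.get_obs()['ee_pos'];print(delta(p,[464.5,-102,150],1.11))
E
```

```text
1.2667 [413.172  76.253 222.583] F [-0.008  0.261  0.518] M [-0.002  0.007  0.016] w 87.56634497964438 q [ 0.154  0.116  2.059  0.     0.966 -0.95 ]
ang 1.104444339202172 tilt [-0. -1.  0.]
[-13.684   7.258 -12.524]
```

>>> carry_out --delta_pos '[[-3, 0, -2.7], [-6, 0, -5.5], [-9, 0, -8.2], [-12, 1, -11], [-13.7, 3, -12.5], [-13.7, 5, -12.5], [-13.7, 7.2, -12.5], [-13.7, 7.2, -12.5], [-13.7, 7.2, -12.5], [-13.7, 7.2, -12.5]]' --rotation '[[0, 0, 0], [0, 0, 0], [0, 0, 0], [0, 0, 0], [0, 0, 0], [0, 0, 0], [0, 0, 0], [0, 0, 0], [0, 0, 0], [0, 0, 0]]'

```text
t: 2.1
ee_pos: [464.5, -98.9, 151.4]
orientation: [-1.392, -0.865, 0.865]
ft_force: [1.5, 0.2, -0.4]
width: 87.8
```

```bash
python3 - <<'E'
from h import *
st();p=ctrl.get_obs()['ee_pos'];print(delta(p,[464.5,-102,70],1.11))
a=ctrl.get_image("side")[150:300,190:360,::-1];b=ctrl.get_image("top")[150:310,200:390,::-1]
a=cv2.resize(a,(453,400));b=cv2.resize(b,(475,400))
cv2.imwrite("pics/2s.png",a);cv2.imwrite("pics/2t.png",b)
E
```

```text
2.1 [464.47  -98.887 151.383] F [ 1.502  0.244 -0.38 ] M [-0.047 -0.023  0.023] w 87.81237250989092 q [-0.235  0.312  2.009  0.     0.82  -1.347]
ang 1.111824412667625 tilt [ 0. -1. -0.]
[-0.277  8.138 -0.141]
```

View pics/2s.png

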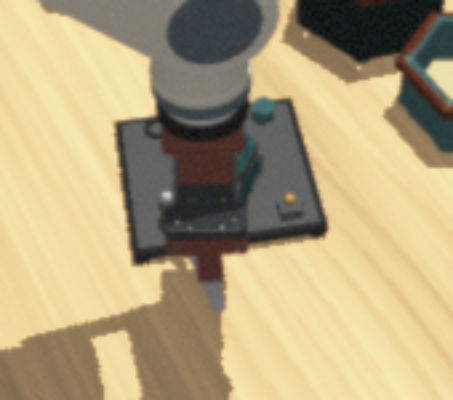

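View pics/2t.png

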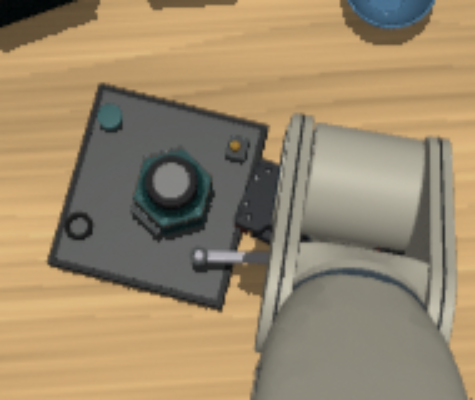

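The pictures show the gripper over the post (the hinge is at about (200,258) in the top crop) and nothing touched. I'll lower it and pinch.

>>> carry_out --delta_pos '[[-0.1, 2, -0.1], [-0.1, 4, -0.1], [-0.1, 6, -0.1], [-0.1, 8, -0.1], [-0.1, 8, -0.1], [-0.1, 8, -0.1]]' --rotation '[[0, 0, 0], [0, 0, 0], [0, 0, 0], [0, 0, 0], [0, 0, 0], [0, 0, 0]]'

```text
t: 2.7
ee_pos: [464.4, -101.0, 71.1]
orientation: [-1.392, -0.863, 0.864]
ft_force: [0.3, 0.0, 0.2]
width: 88.0
```

>>> carry_out --delta_pos '[[0, 0, 0], [0, 0, 0], [0, 0, 0], [0, 0, 0], [0, 0, 0], [0, 0, 0], [0, 0, 0], [0, 0, 0], [0, 0, 0], [0, 0, 0]]' --rotation '[[0, 0, 0], [0, 0, 0], [0, 0, 0], [0, 0, 0], [0, 0, 0], [0, 0, 0], [0, 0, 0], [0, 0, 0], [0, 0, 0], [0, 0, 0]]' --hand 255

```text
t: 3.53
ee_pos: [464.3, -101.2, 70.6]
orientation: [-1.393, -0.863, 0.864]
ft_force: [0.0, -0.5, 0.2]
width: 24.9
```

```bash
python3 - <<'E'
from h import *
st()
E
```

```text
3.5333 [ 464.335 -101.247   70.618] F [ 0.033 -0.455  0.247] M [-0.     0.006 -0.036] w 24.908918751968233 q [-0.24   0.461  2.047 -0.     0.634 -1.35 ]
ang 1.1099829990116448 tilt [-0. -1.  0.]
```

>>> carry_out --delta_pos '[[0, 0, 0], [0, 0, 0], [0, 0, 0], [0, 0, 0]]' --rotation '[[0, 0, 0], [0, 0, 0], [0, 0, 0], [0, 0, 0]]'

```text
t: 3.87
ee_pos: [464.4, -102.2, 70.6]
orientation: [-1.394, -0.864, 0.865]
ft_force: [-0.5, -7.3, -1.6]
width: 15.6
```

```bash
python3 - <<'E'
from h import *
st()
H=np.array([475.8,29.7]);
p=np.array([464.3,-101.3]);print(np.linalg.norm(p-H),np.degrees(np.arctan2(*(p-H)[::-1])))
for H in (H,):
  a0=np.arctan2(*(p-H)[::-1]);r=np.linalg.norm(p-H);
  for k in np.arange(.1,1.5,.1):
    q=H+r*np.array([np.cos(a0+k),np.sin(a0+k)]);print(round(k,2),delta([*p,70],[*q,70],1.11),q)
E
```

```text
3.8667 [ 464.443 -102.233   70.634] F [-0.469 -7.319 -1.569] M [-1.197  0.199  0.153] w 15.606087858506163 q [-0.241  0.461  2.047 -0.002  0.634 -1.35 ]
ang 1.1108580404586006 tilt [-0.001 -1.    -0.001]
131.50380222639953 -95.0169210365448
0.1 [ 0.54   0.    -1.199] [ 477.436 -101.794]
0.2 [ 1.197  0.    -2.337] [ 490.555 -100.973]
0.3 [ 1.964  0.    -3.404] [503.527 -98.848]
0.4 [ 2.834  0.    -4.39 ] [516.222 -95.437]
0.5 [ 3.798  0.    -5.284] [528.513 -90.777]
0.6 [ 4.846  0.    -6.077] [540.277 -84.912]
0.7 [ 5.969  0.    -6.761] [551.397 -77.903]
0.8 [ 7.154  0.    -7.33 ] [561.762 -69.818]
0.9 [ 8.389  0.    -7.777] [571.267 -60.739]
1.0 [ 9.664  0.    -8.1  ] [579.819 -50.757]
1.1 [10.964  0.    -8.293] [587.332 -39.97 ]
1.2 [12.277  0.    -8.355] [593.73  -28.487]
1.3 [13.59   0.    -8.286] [598.95  -16.423]
1.4 [14.889  0.    -8.087] [602.939  -3.898]
```

```bash
python3 - <<'E'
from h import *
H=np.array([475.8,29.7]);p=np.array([464.4,-101.4]);r=132.2
a0=np.radians(-95)
for k in np.arange(.1,1.45,.05):
    q=H+r*np.array([np.cos(a0+k),np.sin(a0+k)]);print(round(k,2),delta([*p,70],[*q,70],1.11),q)
E
```

```text
0.1 [ 0.484  0.    -1.22 ] [ 477.483 -102.489]
0.15 [ 0.8    0.    -1.801] [ 484.088 -102.24 ]
0.2 [ 1.145  0.    -2.365] [ 490.672 -101.661]
0.25 [ 1.517  0.    -2.911] [ 497.219 -100.753]
0.3 [ 1.916  0.    -3.438] [503.712 -99.52 ]
0.35 [ 2.341  0.    -3.944] [510.135 -97.963]
0.4 [ 2.791  0.    -4.428] [516.473 -96.088]
0.45 [ 3.265  0.    -4.889] [522.709 -93.898]
0.5 [ 3.761  0.    -5.326] [528.827 -91.399]
0.55 [ 4.278  0.    -5.738] [534.814 -88.597]
0.6 [ 4.815  0.    -6.123] [540.652 -85.5  ]
0.65 [ 5.37   0.    -6.481] [546.329 -82.115]
0.7 [ 5.943  0.    -6.811] [551.829 -78.45 ]
0.75 [ 6.532  0.    -7.111] [557.139 -74.515]
0.8 [ 7.135  0.    -7.382] [562.246 -70.32 ]
0.85 [ 7.75   0.    -7.622] [567.137 -65.874]
0.9 [ 8.377  0.    -7.832] [571.8  -61.19]
0.95 [ 9.014  0.    -8.009] [576.222 -56.278]
1.0 [ 9.659  0.    -8.155] [580.394 -51.152]
1.05 [10.31   0.    -8.268] [584.304 -45.823]
1.1 [10.966  0.    -8.349] [587.943 -40.306]
1.15 [11.625  0.    -8.397] [591.302 -34.613]
1.2 [12.286  0.    -8.412] [594.372 -28.76 ]
1.25 [12.946  0.    -8.393] [597.145 -22.761]
1.3 [13.605  0.    -8.342] [599.616 -16.631]
1.35 [14.261  0.    -8.258] [601.776 -10.385]
1.4 [14.911  0.    -8.141] [603.622  -4.038]
```

>>> carry_out --delta_pos '[[0.2, 0, -0.6], [0.48, 0, -1.22], [1.15, 0, -2.37], [1.92, 0, -3.44], [2.79, 0, -4.43], [3.76, 0, -5.33], [4.82, 0, -6.12], [5.94, 0, -6.81], [7.14, 0, -7.38], [8.38, 0, -7.83], [9.01, 0, -8.01], [9.01, 0, -8.01]]' --rotation '[[0, 0, 0], [0, 0, 0], [0, 0, 0], [0, 0, 0], [0, 0, 0], [0, 0, 0], [0, 0, 0], [0, 0, 0], [0, 0, 0], [0, 0, 0], [0, 0, 0], [0, 0, 0]]'

```text
t: 4.87
ee_pos: [579.0, -56.4, 70.8]
orientation: [-1.396, -0.867, 0.863]
ft_force: [6.7, -5.3, -4.5]
width: 15.5
```

```bash
python3 - <<'E'
from h import *
st()
E
```

```text
4.8667 [579.005 -56.374  70.791] F [ 6.656 -5.35  -4.517] M [-0.905 -0.845  0.06 ] w 15.452261040297762 q [-0.117  0.57   1.815 -0.001  0.752 -1.227]
ang 1.1113370114580103 tilt [ 0.001 -1.    -0.004]
```

```bash
python3 - <<'E'
from h import *
H=np.array([477.6,29.2]);p=np.array([576.2,-56.3]);r=132.2
for d in (-40,-36,-32,-28,-26,-24,-22,-20,-18,-16,-14):
    a=np.radians(d)
    q=H+r*np.array([np.cos(a),np.sin(a)]);print(d,delta([*p,70],[*q,70],1.11),q)
E
```

```text
-40 [ 0.166  0.    -0.216] [578.871 -55.777]
-36 [ 1.07   0.    -0.401] [584.552 -48.505]
-32 [ 1.984  0.    -0.523] [589.712 -40.855]
-28 [ 2.905  0.    -0.581] [594.326 -32.864]
-26 [ 3.367  0.    -0.586] [596.421 -28.753]
-24 [ 3.828  0.    -0.575] [598.371 -24.571]
-22 [ 4.288  0.    -0.548] [600.174 -20.323]
-20 [ 4.748  0.    -0.504] [601.827 -16.015]
-18 [ 5.205  0.    -0.445] [603.33  -11.652]
-16 [ 5.661  0.    -0.369] [604.679  -7.239]
-14 [ 6.113  0.    -0.278] [605.873  -2.782]
```

>>> carry_out --delta_pos '[[0.17, 0, -0.22], [0.6, 0, -0.3], [1.07, 0, -0.4], [1.5, 0, -0.46], [1.98, 0, -0.52], [2.4, 0, -0.55], [2.9, 0, -0.58], [3.4, 0, -0.59], [3.4, 0, -0.59], [3.4, 0, -0.59]]' --rotation '[[0, 0, 0], [0, 0, 0], [0, 0, 0], [0, 0, 0], [0, 0, 0], [0, 0, 0], [0, 0, 0], [0, 0, 0], [0, 0, 0], [0, 0, 0]]'

```text
t: 5.7
ee_pos: [597.1, -27.7, 70.8]
orientation: [-1.393, -0.864, 0.863]
ft_force: [3.8, -1.9, 0.4]
width: 15.5
```

```bash
python3 - <<'E'
from h import *
st()
E
```

```text
5.7 [597.103 -27.726  70.835] F [ 3.756 -1.87   0.428] M [-0.276 -0.5    0.031] w 15.468525529747975 q [-0.067  0.589  1.776  0.001  0.776 -1.177]
ang 1.1101037115774224 tilt [ 0.001 -1.    -0.001]
```

>>> carry_out --delta_pos '[[0.2, 0, -0.04], [0.43, 0, -0.04], [0.66, 0, -0.03], [0.89, 0, -0.02], [1.12, 0, 0], [1.35, 0, 0.03], [1.35, 0, 0.03]]' --rotation '[[0, 0, 0], [0, 0, 0], [0, 0, 0], [0, 0, 0], [0, 0, 0], [0, 0, 0], [0, 0, 0]]'

```text
t: 6.28
ee_pos: [602.3, -16.2, 70.9]
orientation: [-1.393, -0.863, 0.863]
ft_force: [1.0, 2.0, 2.4]
width: 15.3
```

```bash
python3 - <<'E'
from h import *
st()
E
```

```text
6.2833 [602.266 -16.185  70.888] F [1.048 1.98  2.44 ] M [ 0.226 -0.24   0.231] w 15.341771440881121 q [-0.047  0.594  1.764  0.001  0.783 -1.156]
ang 1.1090589914020281 tilt [ 0. -1.  0.]
```

>>> carry_out --delta_pos '[[0.15, 0, 0.02], [0.3, 0, 0.04], [0.45, 0, 0.06], [0.45, 0, 0.06]]' --rotation '[[0, 0, 0], [0, 0, 0], [0, 0, 0], [0, 0, 0]]'

```text
t: 6.62
ee_pos: [603.1, -13.0, 70.7]
orientation: [-1.393, -0.862, 0.866]
ft_force: [-1.8, -10.6, 5.8]
width: 15.5
```

```bash
python3 - <<'E'
from h import *
st()
E
```

```text
6.6167 [603.095 -13.006  70.706] F [ -1.823 -10.612   5.806] M [-1.68   0.335  0.169] w 15.548472325265667 q [-0.04   0.596  1.762 -0.003  0.786 -1.149]
ang 1.1110227200434168 tilt [-0.003 -1.     0.001]
```

>>> carry_out --delta_pos '[[0.1, 0, 0], [0.2, 0, 0.01], [0.2, 0, 0.01]]' --rotation '[[0, 0, 0], [0, 0, 0], [0, 0, 0]]'

```text
t: 6.87
ee_pos: [603.1, -12.9, 70.7]
orientation: [-1.394, -0.861, 0.869]
ft_force: [-4.7, -19.1, 7.6]
width: 14.9
```

```bash
python3 - <<'E'
from h import *
st()
E
```

```text
6.8667 [603.139 -12.866  70.682] F [ -4.675 -19.111   7.642] M [-3.016  0.802  0.192] w 14.94173399886541 q [-0.039  0.597  1.76  -0.006  0.788 -1.146]
ang 1.1112834423452402 tilt [-0.005 -1.     0.001]
```

>>> carry_out --delta_pos '[[-0.15, 0, 0], [-0.25, 0, 0], [-0.25, 0, 0]]' --rotation '[[0, 0, 0], [0, 0, 0], [0, 0, 0]]'

```text
t: 7.12
ee_pos: [603.1, -13.1, 70.8]
orientation: [-1.393, -0.863, 0.864]
ft_force: [-1.0, -8.1, 5.4]
width: 15.6
```

>>> carry_out --delta_pos '[[0, 0, 0], [0, 0, 0], [0, 0, 0], [0, 0, 0], [0, 0, 0], [0, 0, 0]]' --rotation '[[0, 0, 0], [0, 0, 0], [0, 0, 0], [0, 0, 0], [0, 0, 0], [0, 0, 0]]' --hand 110

```text
t: 7.62
ee_pos: [603.3, -11.9, 70.5]
orientation: [-1.392, -0.863, 0.864]
ft_force: [-0.2, -0.1, -0.1]
width: 48.9
```

```bash
python3 - <<'E'
from h import *
st()
E
```

```text
7.6167 [603.346 -11.915  70.511] F [-0.152 -0.096 -0.148] M [ 0.02  -0.023 -0.021] w 48.90265355439124 q [-0.04   0.596  1.762  0.     0.784 -1.15 ]
ang 1.1102012726212835 tilt [-0. -1.  0.]
```

```bash
python3 - <<'E'
from h import *
print(delta([603.3,-12,70.5],[560,-200,200],1.11))
E
```

```text
[-18.765 -12.95   -4.481]
```

>>> carry_out --delta_pos '[[0, -2, 0], [0, -5, 0], [0, -8, 0], [0, -12, 0], [-4.5, -13, -1], [-8, -13, -2], [-12.5, -13, -3], [-16, -13, -4], [-18.8, -13, -4.5], [-18.8, -13, -4.5]]' --rotation '[[0, 0, 0], [0, 0, 0], [0, 0, 0], [0, 0, 0], [0, 0, 0], [0, 0, 0], [0, 0, 0], [0, 0, 0], [0, 0, 0], [0, 0, 0]]'

```text
t: 8.45
ee_pos: [558.9, -205.1, 200.8]
orientation: [-1.395, -0.86, 0.861]
ft_force: [0.2, 0.3, 0.1]
width: 50.0
```

```bash
python3 - <<'E'
from h import *
a=ctrl.get_image("side")[:,:,::-1];b=ctrl.get_image("top")[:,:,::-1]
cv2.imwrite("pics/3s.png",cv2.resize(a[170:280,215:325],None,fx=5.4,fy=5.4,interpolation=cv2.INTER_CUBIC))
cv2.imwrite("pics/3t.png",cv2.resize(b[170:290,205:345],None,fx=5,fy=5,interpolation=cv2.INTER_CUBIC))
E
```

```text
(no output)
```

View pics/3s.png

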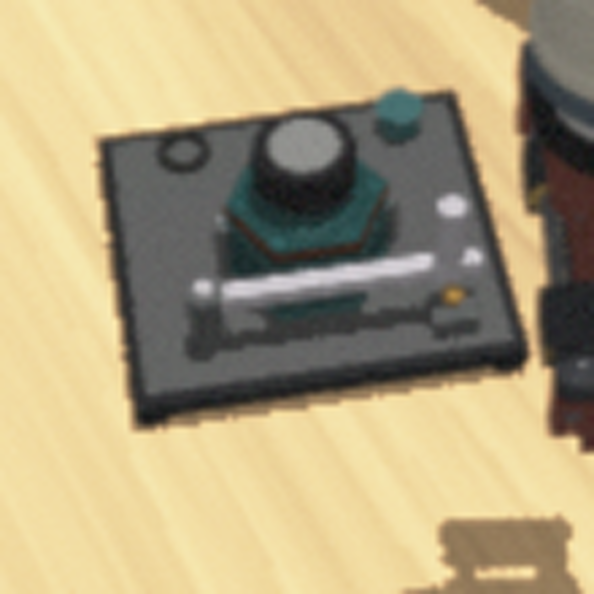

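View pics/3t.png

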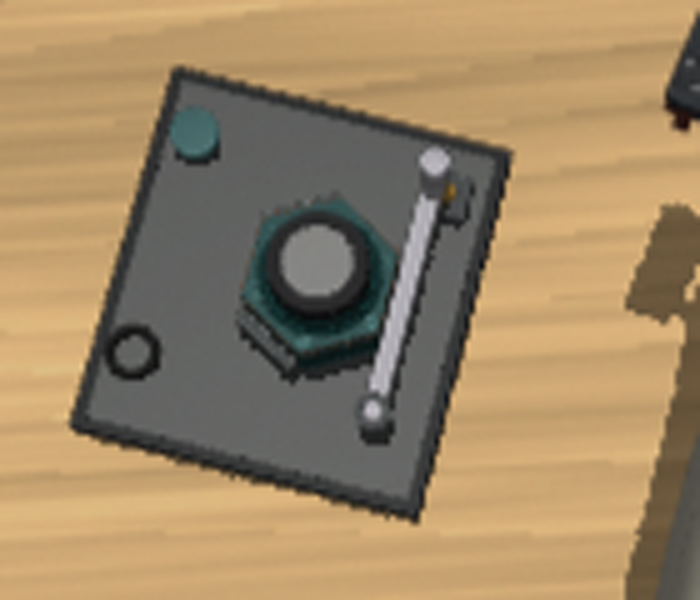

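```bash
python3 - <<'E'
from h import *
S=lambda x,y:(215+(x+.5)/5.4-.5,170+(y+.5)/5.4-.5)
T=lambda x,y:(205+(x+.5)/5-.5,170+(y+.5)/5-.5)
for nm,s,t,z in(("cap",(304,146),(318,260),114),("post",(452,206),(434,160),104)):
    print(nm,tri(S(*s),T(*t)),at("side",S(*s),z),at("top",T(*t),z))
st()
E
```

```text
cap [549.413  53.547 114.074] [549.833  53.581 114.   ] [549.051  53.635 114.   ]
post [602.103 -10.508 101.7  ] [601.363 -12.265 104.   ] [601.248 -10.381 104.   ]
8.55 [ 559.822 -201.353  200.604] F [-0.252  0.025 -0.055] M [ 0.017 -0.047 -0.005] w 50.02943616014376 q [-0.365  0.405  1.716  0.     1.021 -1.473]
ang 1.1074482058691786 tilt [ 0. -1.  0.]
```

The pictures show the bar shut, parallel to the stand's edge: post top at (434,160) in the top crop, with the ball beside it. Next I'll move over the cap and turn the wrist back.

```bash
python3 - <<'E'
from h import *
print(delta([559.8,-201,200.6],[550,53.2,190],1.11))
E
```

```text
[22.333  1.06  12.181]
```

>>> carry_out --delta_pos '[[2, 0, 1.1], [4, 0, 2.2], [6, 0, 3.3], [8, 0, 4.4], [10, 0, 5.5], [12, 0, 6.6], [14, 0, 7.7], [16, 0, 8.8], [18, 0, 9.9], [20, 0.5, 11], [22.3, 1, 12.2], [22.3, 1.06, 12.2]]' --rotation '[[0, 0.1, 0], [0, 0.2, 0], [0, 0.3, 0], [0, 0.4, 0], [0, 0.5, 0], [0, 0.6, 0], [0, 0.7, 0], [0, 0.8, 0], [0, 0.9, 0], [0, 1.0, 0], [0, 1.1, 0], [0, 1.2, 0]]' --hand 0

```text
t: 9.55
ee_pos: [549.1, 58.6, 189.4]
orientation: [-1.568, 0.072, -0.07]
ft_force: [-0.5, 0.2, 0.0]
width: 87.9
```

>>> carry_out --delta_pos '[[0, 0, 0], [0, 0, 0], [0, 0, 0], [0, 0, 0], [0, 0, 0], [0, 0, 0], [0, 0, 0], [0, 0, 0], [0, 0, 0], [0, 0, 0], [0, 0, 0], [0, 0, 0]]' --rotation '[[0, 0.12, 0], [0, 0.24, 0], [0, 0.36, 0], [0, 0.48, 0], [0, 0.6, 0], [0, 0.72, 0], [0, 0.84, 0], [0, 0.96, 0], [0, 1.08, 0], [0, 1.2, 0], [0, 1.32, 0], [0, 1.44, 0]]'

```text
t: 10.55
ee_pos: [549.7, 55.2, 190.0]
orientation: [-1.226, 1.182, -1.182]
ft_force: [0.5, -0.5, -0.2]
width: 88.1
```

>>> carry_out --delta_pos '[[0, 0, 0], [0, 0, 0], [0, 0, 0]]' --rotation '[[0, 0.07, 0], [0, 0.07, 0], [0, 0.07, 0]]'

```text
t: 10.8
ee_pos: [549.8, 54.7, 190.0]
orientation: [-1.197, 1.228, -1.227]
ft_force: [0.3, 0.2, -0.6]
width: 87.9
```

```bash
python3 - <<'E'
from h import *
st();o=ctrl.get_obs()
M=Ro.from_rotvec(o['orientation']).as_matrix();print(M)
print(delta(o['ee_pos'],[550,53.2,91],np.arctan2(M[1,0],M[0,0])))
E
```

```text
10.8 [549.789  54.672 190.023] F [ 0.341  0.155 -0.632] M [-0.007  0.102  0.005] w 87.93398419635118 q [0.077 0.359 1.817 0.    0.965 1.673]
ang -1.5959947491643542 tilt [-0. -1. -0.]
[[-0.025 -0.     1.   ]
 [-1.     0.    -0.025]
 [-0.    -1.    -0.   ]]
[0.147 9.902 0.025]
```

>>> carry_out --delta_pos '[[0.15, 2, 0], [0.15, 4, 0], [0.15, 6, 0], [0.15, 7.5, 0], [0.15, 8.7, 0], [0.15, 9.5, 0], [0.15, 9.9, 0], [0.15, 9.9, 0], [0.15, 9.9, 0]]' --rotation '[[0, 0, 0], [0, 0, 0], [0, 0, 0], [0, 0, 0], [0, 0, 0], [0, 0, 0], [0, 0, 0], [0, 0, 0], [0, 0, 0]]'

```text
t: 11.55
ee_pos: [550.4, 52.0, 91.5]
orientation: [-1.195, 1.23, -1.231]
ft_force: [-0.8, 0.2, 0.7]
width: 87.8
```

```bash
python3 - <<'E'
from h import *
st()
a=ctrl.get_image("side")[150:260,220:330,::-1];cv2.imwrite("pics/4s.png",cv2.resize(a,None,fx=5,fy=5,interpolation=cv2.INTER_CUBIC))
E
```

```text
11.55 [550.406  52.027  91.453] F [-0.764  0.188  0.736] M [-0.001  0.086  0.065] w 87.80832813423973 q [0.073 0.506 1.871 0.    0.763 1.672]
ang -1.5994986020212356 tilt [-0.    -1.     0.001]
```

View pics/4s.png

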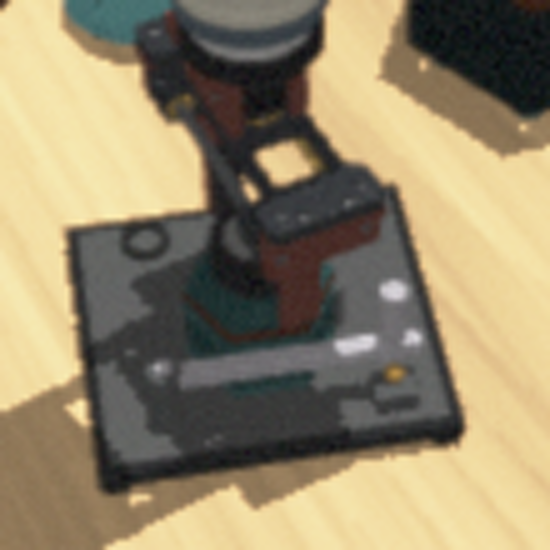

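The side picture shows the fingers either side of the cap (about (240,245)) with the bar still shut. I'll centre the gripper and close it.

>>> carry_out --delta_pos '[[-0.12, 0, 0], [-0.12, 0, 0], [-0.12, 0, 0], [-0.12, 0, 0], [-0.12, 0, 0], [-0.12, 0, 0], [-0.12, 0, 0], [-0.12, 0, 0], [-0.12, 0, 0]]' --rotation '[[0, 0, 0], [0, 0, 0], [0, 0, 0], [0, 0, 0], [0, 0, 0], [0, 0, 0], [0, 0, 0], [0, 0, 0], [0, 0, 0]]' --hand 255

```text
t: 12.35
ee_pos: [550.2, 52.7, 91.2]
orientation: [-1.195, 1.23, -1.231]
ft_force: [-1.5, -3.8, 1.9]
width: 54.2
```

```bash
python3 - <<'E'
from h import *
st()
E
```

```text
12.35 [550.151  52.731  91.195] F [-1.505 -3.75   1.92 ] M [-0.64   0.208  0.017] w 54.24964428684343 q [ 0.074  0.507  1.872 -0.001  0.763  1.675]
ang -1.5999705928166514 tilt [ 0. -1.  0.]
```

>>> carry_out --delta_pos '[[0.04, 0, 0], [0.04, -0.01, 0], [0.04, -0.02, 0], [0.04, -0.03, 0], [0.04, -0.04, 0], [0.04, -0.05, 0], [0.04, -0.06, 0], [0.04, -0.06, 0]]' --rotation '[[0, -0.05, 0], [0, -0.1, 0], [0, -0.16, 0], [0, -0.22, 0], [0, -0.28, 0], [0, -0.34, 0], [0, -0.4, 0], [0, -0.4, 0]]'

```text
t: 13.02
ee_pos: [550.2, 53.2, 91.8]
orientation: [-1.362, 0.93, -0.93]
ft_force: [-0.5, 2.0, 1.4]
width: 54.1
```

```bash
python3 - <<'E'
from h import *
st()
E
```

```text
13.0167 [550.227  53.223  91.772] F [-0.525  1.979  1.403] M [0.244 0.132 0.105] w 54.12760182301305 q [0.074 0.506 1.871 0.001 0.764 1.272]
ang -1.1980384938145154 tilt [-0.001 -1.     0.001]
```

>>> carry_out --delta_pos '[[0, -0.01, 0], [0, -0.02, 0], [0, -0.03, 0], [0, -0.04, 0], [0, -0.05, 0], [0, -0.06, 0], [0, -0.07, 0], [0, -0.08, 0], [0, -0.09, 0], [0, -0.1, 0]]' --rotation '[[0, -0.06, 0], [0, -0.12, 0], [0, -0.18, 0], [0, -0.24, 0], [0, -0.3, 0], [0, -0.36, 0], [0, -0.42, 0], [0, -0.48, 0], [0, -0.54, 0], [0, -0.6, 0]]'

```text
t: 13.85
ee_pos: [550.5, 53.6, 92.8]
orientation: [-1.518, 0.469, -0.47]
ft_force: [0.9, 4.1, 0.2]
width: 54.2
```

```bash
python3 - <<'E'
from h import *
st()
E
```

```text
13.85 [550.542  53.562  92.751] F [0.928 4.104 0.196] M [ 0.609 -0.118 -0.237] w 54.151474504021664 q [0.075 0.504 1.871 0.002 0.765 0.673]
ang -0.599979202848647 tilt [ 0.    -1.     0.002]
```

>>> carry_out --delta_pos '[[0, -0.01, 0], [0, -0.02, 0], [0, -0.03, 0], [0, -0.04, 0], [0, -0.05, 0], [0, -0.06, 0], [0, -0.07, 0], [0, -0.08, 0], [0, -0.09, 0], [0, -0.1, 0]]' --rotation '[[0, -0.06, 0], [0, -0.12, 0], [0, -0.18, 0], [0, -0.24, 0], [0, -0.3, 0], [0, -0.36, 0], [0, -0.42, 0], [0, -0.48, 0], [0, -0.54, 0], [0, -0.6, 0]]'

```text
t: 14.68
ee_pos: [549.7, 54.0, 93.6]
orientation: [-1.569, 0.001, 0.0]
ft_force: [-1.9, 5.8, 2.0]
width: 54.4
```

```bash
python3 - <<'E'
from h import *
st()
E
```

```text
14.6833 [549.672  53.958  93.645] F [-1.872  5.844  2.022] M [ 0.993  0.359 -0.246] w 54.40833091881395 q [0.075 0.503 1.871 0.003 0.769 0.073]
ang -0.00019555270014684996 tilt [-0.001 -1.     0.002]
```

>>> carry_out --delta_pos '[[0, -0.01, 0.02], [0, -0.02, 0.04], [0, -0.03, 0.05], [0, -0.04, 0.05], [0, -0.05, 0.05]]' --rotation '[[0, -0.06, 0], [0, -0.12, 0], [0, -0.18, 0], [0, -0.24, 0], [0, -0.3, 0]]'

```text
t: 15.1
ee_pos: [549.2, 54.0, 94.1]
orientation: [-1.557, -0.235, 0.237]
ft_force: [-3.0, 3.2, 2.7]
width: 54.1
```

```bash
python3 - <<'E'
from h import *
st()
E
```

```text
15.1 [549.175  54.016  94.113] F [-2.971  3.182  2.706] M [ 0.599  0.602 -0.154] w 54.08278485111545 q [ 0.076  0.502  1.871  0.002  0.77  -0.226]
ang 0.30040046418135374 tilt [-0.001 -1.     0.002]
```

>>> carry_out --delta_pos '[[0, -0.01, 0], [0, -0.02, 0], [0, -0.03, 0], [0, -0.03, 0]]' --rotation '[[0, -0.05, 0], [0, -0.1, 0], [0, -0.15, 0], [0, -0.15, 0]]'

```text
t: 15.43
ee_pos: [548.9, 53.8, 94.1]
orientation: [-1.541, -0.351, 0.354]
ft_force: [-3.7, 3.9, 1.3]
width: 54.1
```

```bash
python3 - <<'E'
from h import *
st()
E
```

```text
15.4333 [548.856  53.835  94.137] F [-3.72   3.909  1.338] M [0.535 0.69  0.006] w 54.10439709103293 q [ 0.076  0.501  1.871  0.001  0.771 -0.375]
ang 0.4497654428477523 tilt [-0.002 -1.     0.002]
```

>>> carry_out --delta_pos '[[0, -0.1, 0], [0, -0.2, 0], [0, -0.3, 0], [0, -0.3, 0]]' --rotation '[[0, 0, 0], [0, 0, 0], [0, 0, 0], [0, 0, 0]]'

```text
t: 15.77
ee_pos: [549.0, 53.2, 97.1]
orientation: [-1.542, -0.35, 0.354]
ft_force: [-4.7, 2.9, -3.5]
width: 53.8
```

```bash
python3 - <<'E'
from h import *
st()
E
```

```text
15.7667 [549.024  53.175  97.051] F [-4.699  2.872 -3.497] M [0.427 0.807 0.057] w 53.84160143983802 q [ 0.075  0.497  1.87   0.     0.777 -0.374]
ang 0.4489989638305131 tilt [-0.002 -1.     0.001]
```

>>> carry_out --delta_pos '[[-0.04, 0, 0.06], [-0.04, -0.1, 0.06], [-0.04, -0.2, 0.06], [-0.04, -0.2, 0.06]]' --rotation '[[0, 0, 0], [0, 0, 0], [0, 0, 0], [0, 0, 0]]'

```text
t: 16.1
ee_pos: [549.2, 53.5, 99.5]
orientation: [-1.542, -0.352, 0.353]
ft_force: [-4.8, 2.0, -2.5]
width: 54.1
```

```bash
python3 - <<'E'
from h import *
st()
a=ctrl.get_image("side")[150:260,220:330,::-1];cv2.imwrite("pics/5s.png",cv2.resize(a,None,fx=5,fy=5,interpolation=cv2.INTER_CUBIC))
b=ctrl.get_image("top")[170:290,205:345,::-1];cv2.imwrite("pics/5t.png",cv2.resize(b,None,fx=5,fy=5,interpolation=cv2.INTER_CUBIC))
E
```

```text
16.1 [549.159  53.482  99.545] F [-4.811  1.986 -2.532] M [ 0.2    0.766 -0.036] w 54.05976461475798 q [ 0.076  0.492  1.87  -0.     0.78  -0.374]
ang 0.44976916451095783 tilt [-0.001 -1.     0.   ]
```

View pics/5s.png

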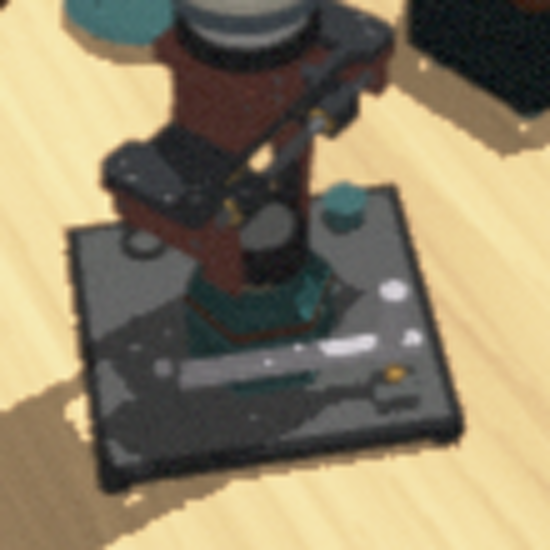

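View pics/5t.png

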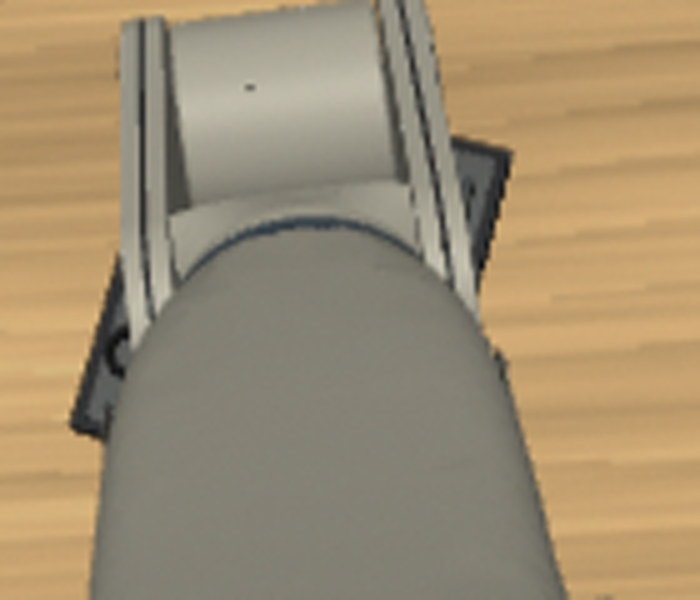

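>>> carry_out --delta_pos '[[-0.03, -0.2, 0.04], [-0.03, -0.5, 0.04], [-0.03, -0.8, 0.04], [-0.03, -1.1, 0.04], [-0.03, -1.4, 0.04], [-0.03, -1.7, 0.04], [-0.03, -1.7, 0.04]]' --rotation '[[0, 0, 0], [0, 0, 0], [0, 0, 0], [0, 0, 0], [0, 0, 0], [0, 0, 0], [0, 0, 0]]'

```text
t: 16.78
ee_pos: [549.9, 53.8, 117.5]
orientation: [-1.542, -0.355, 0.351]
ft_force: [-0.2, 0.1, -0.6]
width: 53.8
```

```bash
python3 - <<'E'
from h import *
st()
E
```

```text
16.7833 [549.919  53.758 117.498] F [-0.197  0.139 -0.601] M [-0.044  0.016 -0.004] w 53.83097804603554 q [ 0.076  0.464  1.862 -0.     0.813 -0.374]
ang 0.4499312822191837 tilt [ 0.002 -1.    -0.001]
```

>>> carry_out --delta_pos '[[0, -0.3, 0], [0, -0.6, 0], [0, -0.9, 0], [0, -1.2, 0], [0, -1.5, 0], [0, -1.5, 0], [0, -1.5, 0], [0, -1.5, 0]]' --rotation '[[0, 0, 0], [0, 0, 0], [0, 0, 0], [0, 0, 0], [0, 0, 0], [0, 0, 0], [0, 0, 0], [0, 0, 0]]'

```text
t: 17.45
ee_pos: [548.9, 53.8, 131.4]
orientation: [-1.542, -0.353, 0.353]
ft_force: [0.2, 0.7, -0.3]
width: 54.3
```

```bash
python3 - <<'E'
from h import *
st()
a=ctrl.get_image("side")[:,:,::-1];cv2.imwrite("pics/6s.png",cv2.resize(a[150:260,220:330],None,fx=5,fy=5,interpolation=cv2.INTER_CUBIC));cv2.imwrite("pics/6f.png",a)
E
```

```text
17.45 [548.915  53.777 131.434] F [ 0.219  0.67  -0.324] M [-0.034  0.074 -0.005] w 54.31672120653941 q [ 0.076  0.442  1.856  0.     0.843 -0.374]
ang 0.4500052727755681 tilt [-0. -1.  0.]
```

View pics/6s.png

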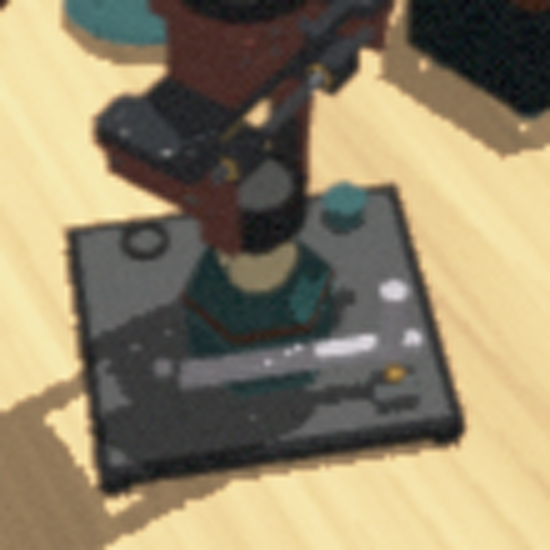

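View pics/6f.png

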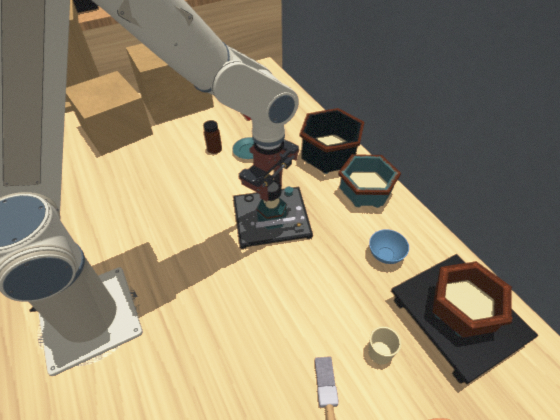

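```bash
python3 - <<'E'
from h import *
for z in(144,149,154,159): print(z,(proj("side",[549.5,53.5,z])-[220,150]+.5)*5-.5)
st()
E
```

```text
144 [254.354 198.446]
149 [254.076 192.132]
154 [253.796 185.774]
159 [253.514 179.373]
17.5 [548.89   53.766 131.356] F [-0.57  -0.737 -0.667] M [-0.045  0.057  0.016] w 53.94057880732851 q [ 0.076  0.442  1.856  0.     0.843 -0.374]
ang 0.4499801536616205 tilt [-0. -1.  0.]
```

```bash
python3 - <<'E'
from workcell import ctrl
print(ctrl.close_job()); o=ctrl.get_obs(); print(o['t'],o['ee_pos'],o['width'])
E
```

```text
the job is handed in; nothing more can be done
None
the job is handed in; nothing more can be done
```

The job is done and handed in at about 17.5 s. The keeper bar is shut and the cap is off, still held in the gripper above the jar's mouth.

- **Keeper bar:** I pinched the post and swung it to the stop. At the end it stood rigid under about 20 N, more than the detent's 15 N. I never felt the snap itself: the force stayed within a few newtons until it met the stop. Both pictures after release show the bar lying across the jar, parallel to the stand's edge.
- **Cap:** I gripped it and turned it about 2.05 rad anticlockwise. The turning moment fell from about 0.25 N m to zero, which I took as the thread letting go, and I then lifted straight up.
- **Early lift:** I saw −2.5 to −3.5 N upright and up to 5 N sideways while the skirt was still over the neck. I put this down to slight off-centre rubbing. It was less than the jar's weight, and the jar looked unmoved.
- **Last checks:**
  - The gripper was level, opening about 54 mm, with a load of about 0.6 N, which is the cap's weight.
  - The cap's underside was at about 130 mm, roughly 22 mm above the mouth and 15 mm above the sprung seal.
  - In the last side picture the bar was still shut, and the ring, pot foot and the other things in view had not moved. The top camera's view of the jar was blocked by the arm from partway through the lift, so this rests on one camera.

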